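# Guard down, mains on, start: set a key-cutting machine running

## Task

The keys are clamped in the key-cutting machine and it is ready to run. With closed fingers push the raised clear guard all the way down over the cutter, then switch on the mains by pressing the raised far end of the rocker right down, and then press the start button (the round straight-sided one) fully in and let it come out again. Do not press the mushroom-headed stop button or the square brush button, do not lift anything, and leave the things lying about where they are.

Things in the scene. Friction and masses are not known exactly. Their poses are not given: they have to be found in the camera images.
- machine: orange key-cutting machine bolted to the bench, 360 (own x) by 440 (own y), 210 high; origin at the centre of its underside; own x points from its front (robot side) to its back, own y to its left. Left half: vices, cutter, guard. Right half: level control plate 117 above the bench with a row of three buttons near the front and the rocker behind; a motor cover 180 high behind it from own x 78
- guard (a joint): angle of the clear guard, rad: 0 fully down (shut), larger is higher; begins between 0.5 and 0.8, end stop at 1.2. The hinge is stiff: the guard stays where it is left, and a push of about 1 to 3 N at its free edge moves it down
- guard_edge (a point): point on the guard's outer (upper) face, on the black edge strip, midway along it, 15 from the free edge; moves with the guard: 150 from the hinge along the panel and 6 above the plane through the hinge. The guard is a clear panel 165 long by 190 wide, 4 thick (6 at the 30 wide black strip along the free edge), with grey side rails and a 34 deep lip under the free edge
- guard_hinge (a point): midpoint of the guard's hinge line, which runs along the machine's own y at own x 66, own y 105, height 200. From it the shut guard lies level towards the machine's front (own -x); raised, its free edge swings up and back about this line
- mains (a joint): angle of the black mains rocker, rad: 0 off (near half level, far half raised), 0.36 on (far half level, near half raised). It stays where it is left (stiff pivot); about 3 to 5 N pressed at the raised end tips it, so press until the far half is level
- mains_raised (a point): point on the top of the rocker's far half, midway across, 19 from the pivot line; moves with the rocker. The rocker is 52 long (machine's own x) by 30 wide; each half is a flat facet 26 long. Off, the far end stands about 9 higher than the near half, this point about 7 higher; on, the far half lies level, 6 above the control plate (123 above the bench), in a frame 3 high
- start (a joint): travel of the start button, m: 0 out, 0.006 fully in; moves straight down, spring return, about 2 N to begin and 5.5 N fully in
- start_top (a point): centre of the top of the start button: a grey round cap, straight-sided with a flat top, 28 in diameter, top 20 above the control plate (137 above the bench) when out, in a steel collar 38 in diameter and 6 high. Which of the three places in the row (65 apart) it takes varies
- stop (a joint): travel of the stop button, m: 0 out, 0.006 in; not to be pressed
- stop_top (a point): centre of the top of the stop button: a grey domed mushroom head 40 in diameter on a thinner stem, top 30 above the control plate, in the same row
- brush (a joint): travel of the brush button, m: 0 out, 0.006 in; not to be pressed
- brush_top (a point): centre of the top of the brush button: a grey square cap 26 by 26 with a flat top, 20 above the control plate, in the same row
- padlock: loose brass padlock lying flat, 50 by 45 by 22 high with a steel shackle; on the bench in front of the machine; leave alone
- cylinder: loose brass door-lock cylinder lying on its side, 62 by 32 by 17 high; on the control plate, left of and behind the rocker; leave alone
- spare_key: loose steel key lying flat, 57 long, 3 thick, origin at its round bow; on the control plate near its right edge; leave alone
- swarf_brush: loose hand brush lying on the bench right of the machine; leave alone
- screwdriver: loose screwdriver lying on the bench near the machine's front right; leave alone
- knife: loose kitchen knife with a red handle, 315 long, lying on the bench left of the machine; leave alone
- oil: loose oil bottle, 48 in diameter, 130 high, standing on the bench in front of the machine's left corner; leave alone

How it is judged:
By the outcome, as a careful person would: the job done as asked, in the order asked, and still so for the second after the job is handed in, with the robot touching nothing.
It also fails if it takes over 43 s, if anything falls off the work surface, if the arm or the gripper's body presses on something with over 40 N, if the wrist force passes 120 N, or if a joint passes its speed limit or range.

## Robot

A 6-joint arm with a two-finger parallel gripper is mounted at the origin on the work surface. World frame = base frame: x ahead of the robot, y to its left, z up, the work surface at z = 0. Lengths are in mm, angles in rad, forces in N, time in s.
With the tool pointing down it reaches from about 375 to 900 mm from the base axis. Payload 3.1 kg.
Tool frame: the origin (TCP) lies at the very end of the fingers, on their centre line; the grasp point (between the pads) lies 19 mm behind it; z points along the fingers, y is the line along which they close (so a half turn about z gives the same grasp; the last joint's range is limited). The gripper opens to 85 mm and grips with 20 to 120 N. Pads are 22 mm wide; open, the fingers measure 114 mm over their backs; the gripper's body (76 mm by 85 mm) begins 54 mm behind the grasp point. The pads swing forward as they close: fully open they stand 13 mm farther back than shut.
Start: joints at [-1.353, 0.527, 1.433, -0, 1.181, -0.178], TCP at [241.563, -576.406, 231.31] pointing down, gripper open.
Joint ranges: [-3.08, 3.08], [-0.75, 2.2], [0.22, 2.44], [-1.43, 4.57], [0, 2.65], [-2.85, 2.85]. Speed limits (rad/s): [2.79, 2.79, 3.14, 3.14, 3.14, 3.14].

## Interface

Orientations are given as a rotation vector (axis times angle).
In Python, from station import get_obs, eyes, ticket gives the robot as it stands.
- The arm moves only by the shell command python3 -m crank 'ROWS' [FORCE]. ROWS is JSON, a list that holds one entry, the list of rows, each a list of 5 numbers: the opening, from -1 (shut) to 1 (fully open), then the shift along the tool's x, y, z each as a share of 0.4 m, from -1 to 1, then the turn about the tool's z as a share of 180 degrees, from -1 to 1. A call has 1 to 5 rows; each row is the pose to reach, as a shift and turn from the pose commanded when the call began, along the tool's axes at that moment, turning the shorter way round; what a row does not reach only later rows make up. A row lasts 1/8 s, in which the tool goes at most 62.5 mm and 10.7 degrees, less where a joint would pass 70% of its speed; a pose out of reach is approached as far as the arm can. A call with a number of a shift or a turn outside -1 to 1 is refused whole. A call with a gripper value outside its range is refused whole. The fingers move at their own pace and stop on an object; FORCE is the grip in N (left out, the last holds). Time passes only in rows, so rows that repeat a pose let the fingers close. It gives the time, the measured TCP pose, the force, the opening and the grip force at its end, in the units of the state.
- get_obs(): the state, without advancing time (a new reading comes with each control period).
- eyes.capture(name): name is "scene" or "top"; returns a dict with "pixels" (420x560x3 uint8, red, green, blue), "depth" (420x560 float32, mm along the optical axis (not along the pixel's ray), 0 where there is no reading), "fov_y" (degrees; the focal length in pixels is half the picture's height over the tangent of half this angle, whatever the lens; pixels are square), "cx", "cy" (the principal point, pixels), "D" ([k1, k2, p1, p2, k3] as OpenCV has them; the pictures are not rectified), "rvec" (rotation vector, rad) and "tvec" (3), from world to camera coordinates, as OpenCV has them. Camera axes: x right, y down, z forward; pixel columns grow to the right and rows downward; lengths in mm; the calibration is good to about 2 mm. A picture is of the moment at which its call begins.
- ticket.close_job(): hands the job in; it is judged then, once.
Trained networks look in a picture, given as the dict that the camera call returned (one of the last four; its "shot" number tells which), for a name from the list of things; names that differ only in an ending like _2 or _b are one class to them, and where a whole thing is asked for, a point or a joint stands for the part that bears it (a point fixed in the world has none). Each returns a list of dicts, best first, with "conf" (0 to 1); they miss things now and then, are a little off and sometimes report something else, mostly with a low value. They report only what shows in the picture. A call takes as long as a camera call.
- eyes.recognise(picture, label): "position" ([x, y, z] in mm, in the coordinates of the camera as it stood for that picture, good to about 4 mm: the middle of the surface that is visible of it).
- eyes.masks_of(picture, label): "region" (420x560 bool, what is visible of it).
- eyes.spot_point(picture, label): "position" ([x, y, z] in mm, in the coordinates of the camera as it stood for that picture, good to about 4 mm: a listed point, or the origin of a listed thing).
The state is a dict: "time": time; "joint_pos": joint angles; "joint_velocities": joint speeds; "joint_torque": joint torques, N m; "tool_pos": TCP position; "tcp_rot": TCP orientation; "ft_force": force on the tool from outside, world axes, zero at the start; "torque": the same for the moment, N m; "gripper_width": finger opening in mm; "gripper_force": force on a finger pad.
Only numpy, scipy, OpenCV 4.12 (cv2) and the standard library are available. Lean on these libraries where they do the work, as an engineer would, in place of code of your own. Each camera call takes 0.05 s, during which the arm holds its last target. There are 200 camera calls.

## Working session

There is one attempt and no reset: what is moved stays moved. The work goes in short steps, Python scripts to look and compute and a shell command to move; the robot and the scene stay as the last step left them, time stands still between calls to the robot, and variables do not carry over. Pictures are saved under pics/ and viewed, at most 10 in all, crops included, and the job is handed in when it is done.

```bash
mkdir -p pics; cat > h.py <<'E'
import numpy as np,cv2
from scipy.spatial.transform import Rotation as R
from station import get_obs,eyes,ticket
def w(p,c):
    return R.from_rotvec(np.ravel(p['rvec'])).inv().apply(np.asarray(c,float)-np.ravel(p['tvec']))
def pt(p,l,n=2):
    for f in (eyes.spot_point,):
        for d in f(p,l)[:n]: print(l,np.round(w(p,d['position'])),round(d['conf'],2))
def totool(target):
    o=get_obs(); r=R.from_rotvec(o['tcp_rot'])
    return r.inv().apply(np.asarray(target)-o['tool_pos'])/400
E
python3 - <<'E'
from h import *
o=get_obs();print(o['time'],o['tool_pos'],o['tcp_rot'],o['gripper_width'])
for n in('scene','top'):
    p=eyes.capture(n);cv2.imwrite(f'pics/{n}.png',p['pixels'][:,:,::-1])
    print(n)
    for l in('machine','guard_edge','guard_hinge','mains_raised','start_top','stop_top','brush_top','cylinder','oil'):pt(p,l)
print(get_obs()['time'])
E
```

```text
0.0 [ 241.41694288 -575.71732613  230.34065462] [-3.07784567e+00 -6.18815169e-01  3.11698635e-05] 85.19622417328819
scene
machine [621. -50.   3.] 0.62
guard_edge [557.  48. 301.] 0.67
guard_edge [ 526. -189.  135.] 0.65
guard_hinge [673.  63. 200.] 0.71
mains_raised [ 647. -167.  130.] 0.87
start_top [ 537. -251.  139.] 0.62
stop_top [336. 133.   3.] 0.51
stop_top [ 513. -128.  146.] 0.47
brush_top [ 526. -191.  135.] 0.48
cylinder [ 661. -105.  122.] 0.69
oil [338. 139.   1.] 0.97
top
machine [619. -49.  -2.] 0.67
guard_edge [558.  43. 301.] 0.76
guard_hinge [664.  71. 199.] 0.88
mains_raised [365.  -0.  -6.] 0.65
mains_raised [ 646. -165.  133.] 0.5
start_top [ 539. -256.  137.] 0.65
stop_top [ 514. -127.  148.] 0.73
stop_top [ 526. -185.  136.] 0.59
brush_top [ 527. -188.  136.] 0.53
cylinder [ 658. -102.  119.] 0.64
oil [341. 140.   1.] 0.84
1.0
```

View pics/scene.png

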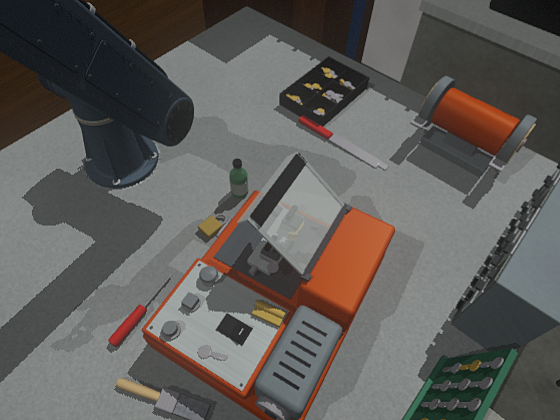

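View pics/top.png

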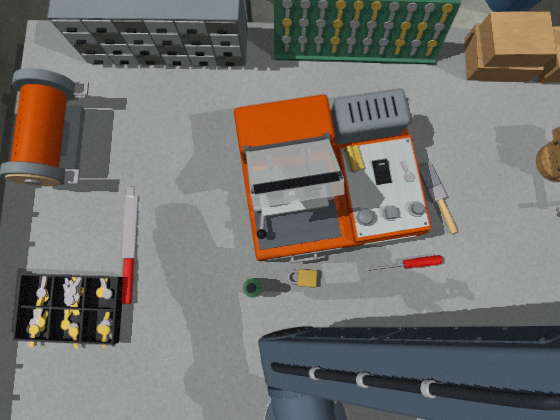

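The mushroom (stop) is at top-view pixel (366,217), the square brush at (392,212), and the round start at (417,208). The rocker is at (381,171), and the guard strip runs around (297,184). The network points agree with this. I'll refine with masks and depth, then work out the moves.

```bash
cat >> h.py <<'E'
def cloud(p,m):
    v,u=np.nonzero(m&(p['depth']>0)); z=p['depth'][v,u]
    f=210/np.tan(np.radians(p['fov_y'])/2)
    K=np.array([[f,0,p['cx']],[0,f,p['cy']],[0,0,1]])
    q=cv2.undistortPoints(np.stack([u,v],1).astype(float)[:,None],K,np.array(p['D'],float))[:,0]
    return w(p,np.c_[q*z[:,None],z])
E
python3 - <<'E'
from h import *
for n in('top','scene'):
    p=eyes.capture(n)
    for l,zm in(('start_top',130),('stop_top',140),('brush_top',130),('mains_raised',121)):
        for d in eyes.masks_of(p,l)[:2]:
            c=cloud(p,d['region'])
            if len(c)<5: continue
            k=c[c[:,2]>zm]
            if len(k): print(n,l,round(d['conf'],2),len(c),len(k),'mid',np.round((k.min(0)+k.max(0))/2),'mean',np.round(k.mean(0)),'min',np.round(k.min(0)),'max',np.round(k.max(0)))
o=get_obs();print(o['time'],R.from_rotvec(o['tcp_rot']).as_matrix().round(3).tolist())
E
```

```text
top start_top 0.44 114 109 mid [ 539. -252.  136.] mean [ 538. -251.  137.] min [ 525. -265.  130.] max [ 552. -238.  142.]
top stop_top 0.78 222 183 mid [ 515. -125.  145.] mean [ 514. -125.  145.] min [ 497. -143.  140.] max [ 533. -108.  150.]
top mains_raised 0.63 271 240 mid [ 630. -169.  128.] mean [ 631. -170.  126.] min [ 603. -187.  121.] max [ 656. -151.  135.]
scene start_top 0.57 190 170 mid [ 541. -254.  135.] mean [ 541. -254.  136.] min [ 527. -267.  130.] max [ 554. -240.  139.]
scene stop_top 0.61 262 211 mid [ 517. -126.  144.] mean [ 517. -127.  144.] min [ 499. -144.  140.] max [ 534. -109.  149.]
scene brush_top 0.53 164 157 mid [ 529. -190.  135.] mean [ 530. -190.  136.] min [ 516. -204.  130.] max [ 543. -177.  140.]
scene mains_raised 0.66 436 368 mid [ 630. -171.  127.] mean [ 632. -171.  125.] min [ 603. -189.  121.] max [ 658. -152.  133.]
1.5 [[0.922, 0.386, -0.0], [0.386, -0.922, 0.0], [-0.0, -0.0, -1.0]]
```

```bash
python3 -m crank '[[[-1,0,0,-0.15,0.03],[-1,0,0,-0.3,0.068],[-1,0.1,-0.09,-0.325,0.068],[-1,0.22,-0.19,-0.325,0.068],[-1,0.34,-0.29,-0.325,0.068]]]' 40; python3 -c "
from h import *
o=get_obs();print(totool([556,46,345]),R.from_rotvec(o['tcp_rot']).as_matrix().round(3).tolist(),o['gripper_width'])"
```

```text
time: 2.12
tool_pos: [322.7, -415.4, 361.7]
tcp_rot: [3.128, 0.286, 0.001]
ft_force: [0.5, -0.2, 0.7]
gripper_width: 0.0
gripper_force: 0.0
[ 0.78244346 -1.02881606  0.04134464] [[0.983, 0.181, 0.001], [0.181, -0.983, -0.001], [0.001, 0.001, -1.0]] 0.04129427158218713
```

```bash
python3 -m crank '[[[-1,0.09,-0.11,0,0],[-1,0.18,-0.23,0,0],[-1,0.27,-0.35,0,0],[-1,0.36,-0.47,0,0],[-1,0.45,-0.59,0,0]]]'; python3 -m crank '[[[-1,0.09,-0.12,0,0],[-1,0.18,-0.24,0,0],[-1,0.26,-0.34,0,0],[-1,0.332,-0.439,0,0],[-1,0.332,-0.439,0,0]]]'; python3 -c "
from h import *
o=get_obs();print(totool([556,46,345]))
h=np.array([666,66,200]);ex=np.array([.984,.179,0]);z=np.array([0,0,1.])
for t in(.7,.6,.5,.4,.3,.2,.1,0): print(t,totool(h+150*(-np.cos(t)*ex+np.sin(t)*z)+6*(np.sin(t)*ex+np.cos(t)*z)).round(3))"
```

```text
time: 2.75
tool_pos: [456.8, -150.3, 361.6]
tcp_rot: [3.128, 0.287, 0.001]
ft_force: [1.3, -0.5, -0.8]
gripper_width: 0.1
gripper_force: 0.0
time: 3.38
tool_pos: [555.5, 47.7, 361.1]
tcp_rot: [-3.127, -0.295, -0.001]
ft_force: [-0.9, 0.2, -0.6]
gripper_width: -0.0
gripper_force: 0.0
[0.0003059  0.00453365 0.04019478]
0.7 [0.003 0.005 0.15 ]
0.6 [-0.021  0.004  0.179]
0.5 [-0.042  0.004  0.21 ]
0.4 [-0.06   0.004  0.243]
0.3 [-0.074  0.004  0.278]
0.2 [-0.085  0.004  0.313]
0.1 [-0.092  0.004  0.35 ]
0 [-0.095  0.004  0.388]
```

```bash
python3 -m crank '[[[-1,0.003,0.004,0.06,0],[-1,0.003,0.004,0.12,0],[-1,0.0,0.004,0.15,0],[-1,-0.01,0.004,0.165,0],[-1,-0.021,0.004,0.179,0]]]'
```

```text
time: 4.0
tool_pos: [547.4, 41.2, 290.3]
tcp_rot: [3.128, 0.287, 0.004]
ft_force: [1.5, -0.1, 1.1]
gripper_width: -0.3
gripper_force: 0.5
```

```bash
python3 -m crank '[[[-1,-0.01,0,0.015,0],[-1,-0.021,0,0.031,0],[-1,-0.03,0,0.047,0],[-1,-0.039,0,0.064,0],[-1,-0.046,0,0.081,0]]]'
```

```text
time: 4.62
tool_pos: [528.4, 38.4, 256.8]
tcp_rot: [-3.128, -0.287, 0.0]
ft_force: [0.5, -0.3, -0.2]
gripper_width: 0.4
gripper_force: 0.4
```

```bash
python3 -c "
from h import *
h=np.array([666,66,200]);ex=np.array([.984,.179,0]);z=np.array([0,0,1.])
o=get_obs();print(o['ft_force'])
for t in(.3,.2,.1,0): print(t,totool(h+150*(-np.cos(t)*ex+np.sin(t)*z)+6*(np.sin(t)*ex+np.cos(t)*z)).round(3))
p=eyes.capture('scene');cv2.imwrite('pics/g1.png',cv2.resize(p['pixels'][120:320,150:410,::-1],None,fx=2,fy=2))
"
```

```text
[ 0.4519807  -0.34402056 -0.21959322]
0.3 [-0.003 -0.006  0.017]
0.2 [-0.014 -0.006  0.053]
0.1 [-0.021 -0.006  0.09 ]
0 [-0.024 -0.006  0.127]
```

View pics/g1.png

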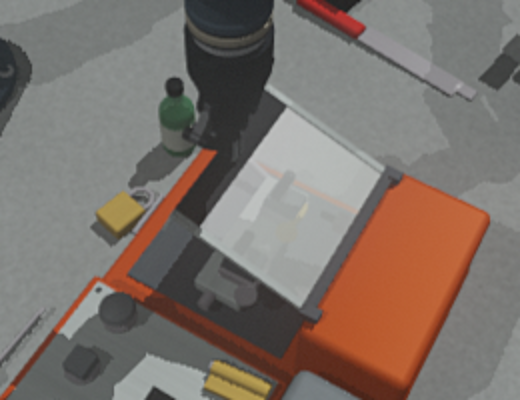

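The fingers are on the black strip (around 225,150 in the crop) and the guard is following down, so I'll continue.

```bash
python3 -m crank '[[[-1,-0.003,-0.003,0.02,0],[-1,-0.009,-0.005,0.04,0],[-1,-0.015,-0.005,0.06,0],[-1,-0.019,-0.005,0.08,0],[-1,-0.022,-0.005,0.1,0]]]'
```

```text
time: 5.3
tool_pos: [519.6, 38.8, 216.8]
tcp_rot: [-3.128, -0.287, -0.0]
ft_force: [1.0, 0.0, 0.9]
gripper_width: 0.4
gripper_force: 0.4
```

```bash
python3 -m crank '[[[-1,-0.001,0,0.01,0],[-1,-0.002,0,0.02,0],[-1,-0.002,0,0.027,0],[-1,-0.002,0,0.03,0],[-1,-0.002,0,0.03,0]]]'
```

```text
time: 5.92
tool_pos: [518.5, 38.7, 206.0]
tcp_rot: [3.128, 0.288, -0.001]
ft_force: [-2.4, 0.3, 5.4]
gripper_width: 0.5
gripper_force: 2.7
```

Force is rising at the stop height. Press a little more to seat it.

```bash
python3 -m crank '[[[-1,0,0,0.005,0],[-1,0,0,0.01,0],[-1,0,0,0.01,0]]]'
```

```text
time: 6.3
tool_pos: [518.6, 38.6, 205.7]
tcp_rot: [3.127, 0.288, 0.002]
ft_force: [-8.8, -0.0, 28.5]
gripper_width: -0.1
gripper_force: 14.2
```

Hard on its stop (28 N). Retreat up and look.

```bash
python3 -m crank '[[[-1,0,0,-0.05,0],[-1,0,0,-0.15,0],[-1,0,0.12,-0.15,0],[-1,0,0.27,-0.15,0],[-1,0,0.42,-0.15,0]]]'; python3 -c "
from h import *
p=eyes.capture('scene');cv2.imwrite('pics/g2.png',cv2.resize(p['pixels'][120:400,130:410,::-1],None,fx=2,fy=2))
pt(p,'guard_edge');pt(p,'mains_raised')
p=eyes.capture('top');pt(p,'guard_edge');pt(p,'mains_raised')
print(totool([649,-166.6,150]))"
```

```text
time: 6.92
tool_pos: [549.9, -128.0, 261.7]
tcp_rot: [3.128, 0.289, 0.002]
ft_force: [0.2, 0.1, 0.7]
gripper_width: -0.4
gripper_force: 0.0
guard_edge [520.  38. 206.] 0.88
guard_edge [ 649. -164.  131.] 0.73
mains_raised [ 650. -166.  131.] 0.83
guard_edge [521.  37. 206.] 0.87
mains_raised [341. 139.   3.] 0.23
[0.22755395 0.14650647 0.27709706]
```

View pics/g2.png

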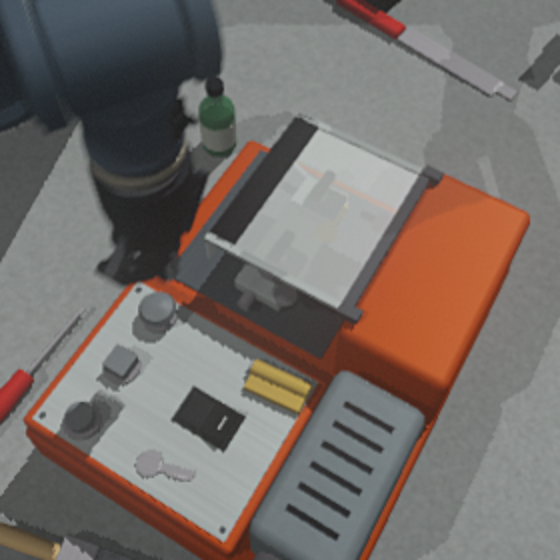

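The guard is shut (strip at z 206, as it should be). The start is the right-hand button at crop (82,420): 27 mm wide with its top at 137, while the left one is about 36 mm wide and 149 high. On to the rocker at (208,415).

```bash
python3 -m crank '[[[-1,0.11,0.075,0,0],[-1,0.228,0.146,0,0],[-1,0.228,0.146,0.1,0],[-1,0.228,0.146,0.2,0],[-1,0.228,0.146,0.277,0]]]'; python3 -c "
from h import *
print(totool([649,-166.6,123]))"
```

```text
time: 7.85
tool_pos: [649.1, -164.8, 148.6]
tcp_rot: [-3.127, -0.291, 0.003]
ft_force: [0.2, -0.6, -0.5]
gripper_width: 0.2
gripper_force: 0.0
[-0.00085105  0.00450809  0.06406187]
```

```bash
python3 -m crank '[[[-1,0,0.004,0.035,0],[-1,0,0.004,0.045,0],[-1,0,0.004,0.055,0],[-1,0,0.004,0.064,0],[-1,0,0.004,0.066,0]]]'
```

```text
time: 8.48
tool_pos: [651.3, -169.2, 125.3]
tcp_rot: [3.127, 0.287, 0.005]
ft_force: [1.4, 0.6, 2.3]
gripper_width: 0.0
gripper_force: 1.3
```

```bash
python3 -m crank '[[[-1,0,0,0.004,0],[-1,0,0,0.007,0],[-1,0,0,0.007,0]]]'
```

```text
time: 8.85
tool_pos: [651.2, -169.4, 123.0]
tcp_rot: [3.127, 0.287, 0.004]
ft_force: [0.1, 2.5, 8.2]
gripper_width: -0.2
gripper_force: 4.0
```

```bash
python3 -m crank '[[[-1,0,0,0.004,0],[-1,0,0,0.008,0],[-1,0,0,0.008,0]]]'
```

```text
time: 9.22
tool_pos: [651.2, -169.4, 122.8]
tcp_rot: [3.126, 0.287, 0.005]
ft_force: [-3.6, 3.5, 21.2]
gripper_width: 0.4
gripper_force: 10.2
```

```bash
python3 -m crank '[[[-1,0,0,-0.1,0],[-1,0,0,-0.2,0],[-1,-0.1,0.05,-0.2,0],[-1,-0.21,0.1,-0.2,0],[-1,-0.314,0.155,-0.2,0]]]'; python3 -c "
from h import *
p=eyes.capture('top');cv2.imwrite('pics/m.png',cv2.resize(p['pixels'][80:280,220:480,::-1],None,fx=2,fy=2))
pt(p,'start_top')
p=eyes.capture('scene')
pt(p,'mains_raised');pt(p,'start_top')
d=eyes.masks_of(p,'mains_raised')[0];c=cloud(p,d['region']);c=c-[631,-170.5,0]
x=c[:,0]*.983+c[:,1]*.18
for a in range(-26,26,6):
  k=(x>a)&(x<a+6);print(a,k.sum(),np.median(c[k,2]))
cv2.imwrite('pics/m2.png',cv2.resize(p['pixels'][250:380,130:310,::-1],None,fx=3,fy=3))
print(totool([540,-253,145]))"
```

```text
time: 9.85
tool_pos: [535.8, -253.6, 197.6]
tcp_rot: [3.128, 0.288, -0.003]
ft_force: [0.5, -0.4, -0.1]
gripper_width: 0.2
gripper_force: 0.0
start_top [ 539. -257.  137.] 0.58
mains_raised [ 649. -163.  122.] 0.95
mains_raised [ 533. -251.  138.] 0.59
start_top [ 538. -253.  139.] 0.65
start_top [ 588. -347.   -1.] 0.27
-26 44 130.5099188220724
-20 57 128.76694100158122
-14 54 126.19550791803985
-8 53 123.9464212192223
-2 49 121.74364579119896
4 48 122.28535591025474
10 49 122.35567219260038
16 49 122.30633279607451
22 29 122.75196739220665
[0.00409447 0.00155588 0.13225627]
```

View pics/m2.png

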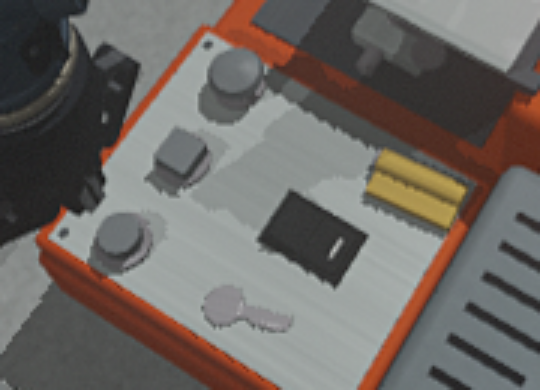

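The rocker is on: its far half is level at about 122.5 and the near end is up at about 131. The round straight-sided start with its collar is at crop (122,237), with the mushroom far away at (237,78).

```bash
python3 -m crank '[[[-1,0.004,0.001,0.08,0],[-1,0.004,0.001,0.13,0],[-1,0.004,0.001,0.14,0],[-1,0.004,0.001,0.15,0],[-1,0.004,0.001,0.16,0]]]'; python3 -m crank '[[[-1,0,0,0.006,0],[-1,0,0,0.012,0],[-1,0,0,0.012,0]]]'
```

```text
time: 10.78
tool_pos: [540.5, -252.9, 134.9]
tcp_rot: [3.127, 0.288, 0.003]
ft_force: [0.6, 1.6, 3.3]
gripper_width: 0.1
gripper_force: 1.5
time: 11.15
tool_pos: [540.5, -253.0, 131.1]
tcp_rot: [3.127, 0.287, 0.004]
ft_force: [0.1, 3.1, 8.8]
gripper_width: -0.2
gripper_force: 4.5
```

```bash
python3 -m crank '[[[-1,0,0,0.004,0],[-1,0,0,0.007,0],[-1,0,0,0.007,0]]]'; python3 -m crank '[[[-1,0,0,-0.04,0],[-1,0,0,-0.15,0],[-1,0,0,-0.25,0],[-1,-0.15,0.1,-0.25,0],[-1,-0.15,0.1,-0.25,0]]]'; python3 -c "
from h import *
for n in('scene','top'):
    p=eyes.capture(n);pt(p,'start_top',1);pt(p,'guard_edge',1);pt(p,'mains_raised',1)
cv2.imwrite('pics/end.png',p['pixels'][:,:,::-1])"
```

```text
time: 11.52
tool_pos: [540.6, -253.0, 130.8]
tcp_rot: [3.127, 0.287, 0.005]
ft_force: [-3.1, 4.9, 23.1]
gripper_width: -0.0
gripper_force: 11.4
time: 12.15
tool_pos: [485.6, -305.3, 227.0]
tcp_rot: [3.128, 0.282, -0.002]
ft_force: [-1.3, -0.3, -0.3]
gripper_width: 0.1
gripper_force: 0.0
start_top [ 620. -238.  118.] 0.53
guard_edge [521.  40. 207.] 0.82
mains_raised [ 648. -163.  123.] 0.95
start_top [619. -48.   5.] 0.72
guard_edge [521.  35. 206.] 0.89
mains_raised [ 647. -164.  127.] 0.8
```

View pics/end.png

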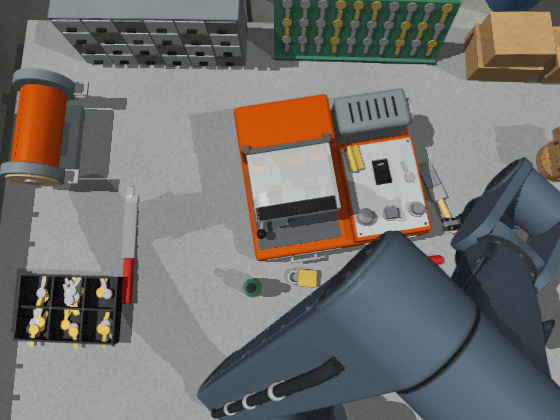

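The guard is shut (strip at about (297,208)), the rocker is on at (381,171), and the start button has been released at (417,208). The arm is clear and nothing else has moved.

```bash
python3 -c "
from h import *
print(ticket.close_job())"
```

```text
the job is handed in; nothing more can be done
None
```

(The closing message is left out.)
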